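Set the flatted bar in the magnetic V-block and lock it

ROBOT

A 6-joint arm with a two-finger parallel gripper is mounted at the origin on the work surface. World frame = base frame: x ahead of the robot, y to its left, z up, the work surface at z = 0. Lengths are in mm, angles in rad, forces in N, time in s.
With the tool pointing down it reaches from about 350 to 975 mm from the base axis. Payload 7.1 kg.
Tool frame: the origin (TCP) lies at the very end of the fingers, on their centre line; the grasp point (between the pads) lies 19 mm behind it (ctrl.grasp_offset is the distance from the TCP to the grasp point, in mm); z points along the fingers, y is the line along which they close (so a half turn about z gives the same grasp; the last joint's range is limited). The gripper opens to 88 mm and grips with 3 to 60 N. Pads are 20 mm wide; open, the fingers measure 115 mm over their backs; the gripper's body (75 mm by 178 mm) begins 61 mm behind the grasp point.
Start: joints at [1.235, 0.423, 1.63, -0, 1.089, -0.019], TCP at [194.673, 593.892, 200.575] pointing down, gripper open.
Joint ranges: [-3, 3], [-0.9, 2.11], [0.09, 2.58], [-1.31, 4.45], [0.11, 2.69], [-2.54, 2.54]. Speed limits (rad/s): [2.39, 2.39, 3.01, 3.14, 3.14, 3.14].

INTERFACE

Orientations are given as a rotation vector (axis times angle).
In Python, from workcell import ctrl, viewer, ticket, models gives the robot as it stands.
- The arm moves only by the tool play_rows, never from a script. Its arguments are lists of equal length, an entry for each row: "dp": the shift along the world's x, y, z in mm, a list of three; "yaw": the turn about the world's z in degrees. In form: {"dp": [[tx, ty, tz], ...], "yaw": [yaw, ...]}. A call has 1 to 8 rows; each row shifts and turns the commanded pose from where the row before left it; what a row does not reach is not made up. A row lasts 1/12 s, in which the tool goes at most 41.7 mm and 7.16 degrees, less where a joint would pass 70% of its speed; a pose out of reach is approached as far as the arm can. A call is refused whole if a number of a shift passes 41.7 or a number of a turn 7.16, either way. A call with a gripper value outside its range is refused whole. "gripper" is the closure, from 0 (fully open) to 1 (shut), set as the call begins (left out, the last holds). The fingers move at their own pace and stop on an object; the grip force is fixed at half the most. Time passes only in rows, so rows that do not move let the fingers close. It gives the time, the measured TCP pose, the force, the opening and the grip force at its end, in the units of the state.
- ctrl.get_obs(): the state, without advancing time (a new reading comes with each control period).
- viewer.get_image(name): name is "side" or "top" or "wrist"; returns a dict with "pixels" (384x512x3 uint8, red, green, blue), "range_z" (384x512 float32, mm along the optical axis (not along the pixel's ray), 0 where there is no reading), "fx", "fy", "cx", "cy" (pixels), "T" (4x4, takes a point from camera to world coordinates); the wrist camera has in their place "hand_eye" (4x4, takes a point from camera to tool coordinates, whose origin is the TCP and whose axes are the flange's). Camera axes: x right, y up, looking along -z (the intrinsics and any distortion apply to the point x, -y, -z); pixel columns grow to the right and rows downward; lengths in mm; the calibration is good to about 2 mm. A picture is of the moment at which its call begins: read the wrist's pose just before it.
- ticket.close_job(): hands the job in; it is judged then, once.
Trained networks look in a picture, given as the dict that the camera call returned (one of the last four; its "shot" number tells which), for a name from the list of things; names that differ only in an ending like _2 or _b are one class to them, and where a whole thing is asked for, a point or a joint stands for the part that bears it (a point fixed in the world has none). Each returns a list of dicts, best first, with "conf" (0 to 1); they miss things now and then, are a little off and sometimes report something else, mostly with a low value. They report only what shows in the picture. A call takes as long as a camera call.
- models.look_for(picture, name): "bbox" ([centre column, centre row, width, height] in pixels, round what is visible of it).
- models.landmark_of(picture, name): "location" ([column, row] in pixels: a listed point, or the origin of a listed thing).
The state is a dict: "t": time; "qpos": joint angles; "qvel": joint speeds; "joint_torque": joint torques, N m; "ee_pos": TCP position; "orientation": TCP orientation; "ft_force": force on the tool from outside, world axes, zero at the start; "moment": the same for the moment, N m; "width": finger opening in mm; "grasp_force": force on a finger pad.
Only numpy, scipy, OpenCV 4.12 (cv2) and the standard library are available. Lean on these libraries where they do the work, as an engineer would, in place of code of your own. Each camera call takes 0.05 s, during which the arm holds its last target. There are 200 camera calls.

TASK

First roll the steel bar lying in the V-block, by pushing its turning peg sideways, until its milled flat faces straight up. Then slide the shutter on the lock housing fully aside, press the button it uncovered all the way down to switch the magnet on, and leave the shutter open and the flat still facing up. Do not disturb the hammer, the file and the small tin lying around the block.

Things in the scene. Friction and masses are not known exactly. Their poses are not given: they have to be found in the camera images.
- vblock: dark steel magnetic V-block, fixed, 120 long x 90 wide x 56 mm high, a grey lock housing against its -x end. Origin on the bench under the middle of the V. x axis along the bar (towards the peg end), y across, z up. Block spans x -60 to 60 mm; the bar's axis is at y 0, 60 mm up. Two wire keepers (82 mm high) arch over the bar at x -52 and 52 mm, so it can only turn in place.
- housing_top (a point): centre of the top of the grey lock housing, axes as the block's. The housing is 92 (x) x 110 (y) x 46 mm high, centred at x -107, y 0 in the block's frame. Two guide rails along y, 6 mm wide, stand to 58 mm above the bench at x -136 and -78 (52 mm clear between them); the shutter slides on them.
- bar (a joint): roll angle of the bar in the V-block, rad: 0 when the flat faces straight up, positive when the flat is turned towards the block's -y side. Range -0.6 to 1.6. It turns stiffly (about 0.1 N m, 2 N at the peg) and stays where it is left. Pushing the peg towards the block's +y lowers the value, towards -y raises it.
- flat_centre (a point): centre of the flat on the steel bar; z axis is the flat's outward normal. The bar is 36 mm round, from x -60 to 105 mm in the block's frame; the flat is 90 mm long (x -45 to 45), 25 mm wide and 13 mm from the bar's axis.
- peg_end (a point): centre of the 12 mm ball on the end of the turning peg, 73 mm from the bar's axis, at x 85 mm in the block's frame. The peg is an 8 mm round steel pin standing radially out of the overhanging end of the bar. With the flat straight up the peg leans 0.7 rad (40 degrees) from vertical towards the block's +y; its lean towards +y is 0.7 minus the roll angle.
- shutter (a joint): travel of the aluminium safety shutter along the block's y, m: 0 when it covers the button, 0.050 when pushed fully to +y against its stop. Slides with about 1.5 N of friction and stays where it is left.
- ridge_top (a point): middle of the top of the push ridge across the shutter, 80 mm above the bench. The ridge is 36 mm long (block's x), 8 mm thick (block's y) and stands 18 mm above the shutter plate, which is 50 mm (x) by 44 mm (y) with its top 62.5 mm above the bench; the ridge is in the plate's middle.
- lock_button (a joint): depth of the round grey lock button, m: 0 up, 0.006 fully pressed (about 5 N); it springs back.
- button_top (a point): centre of the top of the lock button, 28 mm across, at x -107, y -28 mm in the block's frame, its top 56.5 mm above the bench when up (under the shutter plate at the start)
- hammer_mid (a point): small loose hammer, 220 mm long, lying near the block on its -y side, to be left alone. Point at mid-length, 10 mm up; its x axis runs along the handle.
- file_mid (a point): loose file with a wooden handle, 245 mm long, 20 mm thick, lying on the bench across the bar's direction beyond the peg end, to be left alone. Point near its mid-length, 10 mm up; x along the file.
- tin_mid (a point): round loose aluminium tin, 58 mm across and 23 mm high, standing on the block's +y side, to be left alone. Point at its centre, 11 mm up.

How it is judged (in metres and radians):
On the way, in this order (a step that is already met when the one before it is completed fails the run):
1. the bar is rolled until its flat faces up (within 0.14 rad, 8 degrees) and rests there (value of joint bar between -0.14 and 0.14 rad and velocity of joint bar between -0.05 and 0.05 rad/s), for 0.2 s.
2. the shutter is slid aside (at least 40 mm of its 50 mm) (value of joint shutter above 0.04 m), for 0.1 s.
3. the uncovered lock button is pressed down (at least 4 of its 6 mm) (value of joint lock_button above 0.004 m), for 0.1 s.
At the end, for the whole second after the job is handed in: the bar's flat faces up within 0.14 rad (8 degrees), the shutter stands open by at least 40 mm, and the button, having been pressed, is let go again (less than 2 mm down) (value of joint bar between -0.14 and 0.14 rad and value of joint shutter above 0.04 m and value of joint lock_button below 0.002 m); the robot touches nothing.
It fails at once if the hammer, the file or the tin is shifted by more than 30 mm (distance of any of hammer_mid, file_mid, tin_mid from where it was at the start of the episode above 0.03 m).
It also fails if it takes over 51 s, if anything falls off the work surface, if the arm or the gripper's body presses on something with over 40 N, if the wrist force passes 120 N, or if a joint passes its speed limit or range.

## Working session

There is one attempt and no reset: what is moved stays moved. The work goes in short steps, Python scripts to look and compute and a tool call to move; the robot and the scene stay as the last step left them, time stands still between calls to the robot, and variables do not carry over. Pictures are saved under pics/ and viewed, at most 10 in all, crops included, and the job is handed in when it is done.

Besides the shell and the picture viewer there is one more tool, called after "Emit:" by a JSON object that holds its "api" and its "payload". play_rows: Moves the arm, as the interface text tells. Its arguments: {"type":"object","properties":{"dp":{"type":"array"},"yaw":{"type":"array"},"gripper":{"type":"number"}},"required":["dp","yaw"]}

```bash
mkdir -p pics
cat > h.py <<'E'
import numpy as np,cv2
from scipy.spatial.transform import Rotation as R
from workcell import ctrl,viewer,ticket,models
def shot(n):
    o=ctrl.get_obs(); p=viewer.get_image(n)
    if 'T' in p: T=np.array(p['T'])
    else:
        W=np.eye(4);W[:3,:3]=R.from_rotvec(o['orientation']).as_matrix();W[:3,3]=o['ee_pos'];T=W@np.array(p['hand_eye'])
    return p,T
def ray(p,T,uv):
    d=np.array([(uv[0]-p['cx'])/p['fx'],-(uv[1]-p['cy'])/p['fy'],-1.]);return T[:3,3],T[:3,:3]@d
def atz(p,T,uv,z):
    o,d=ray(p,T,uv);return o+d*(z-o[2])/d[2]
def atd(p,T,uv):
    c,r=int(round(uv[0])),int(round(uv[1]))
    w=p['range_z'][max(r-1,0):r+2,max(c-1,0):c+2];w=w[w>0]
    if len(w)==0:return None
    o,d=ray(p,T,uv);return o+d*np.median(w)
def save(p,f): cv2.imwrite('pics/'+f,cv2.cvtColor(p['pixels'],cv2.COLOR_RGB2BGR))
E
cat > a.py <<'E'
from h import *
np.set_printoptions(precision=1,suppress=True)
for n in ('top','side'):
    p,T=shot(n);save(p,n+'0.png');print(n,T[:3,3],[k for k in p])
    for nm,z in dict(vblock=0,housing_top=46,flat_centre=None,peg_end=None,ridge_top=80,button_top=None,hammer_mid=10,file_mid=10,tin_mid=11).items():
        for l in models.landmark_of(p,nm)[:2]:
            uv=l['location'];print(nm,round(l['conf'],2),np.array(uv),'z:',atz(p,T,uv,z) if z is not None else '','d:',atd(p,T,uv))
E
python3 a.py; python3 -c "
import cv2,numpy as np
cv2.imwrite('pics/both0.png',cv2.resize(np.vstack([cv2.imread('pics/top0.png')]),None,fx=1.5,fy=1.5))"
```

```text
top [ 405.1   51.  1000.4] ['pixels', 'range_z', 'fx', 'fy', 'cx', 'cy', 'T', 'shot']
vblock 0.62 [273.8 186.6] z: [582.5 -14.4   0. ] d: [569.1  -9.5  75.5]
housing_top 0.62 [330.  181.3] z: [ 587.8 -124.5   46. ] d: [ 587.9 -124.6   45.4]
flat_centre 0.88 [276.6 182. ] z:  d: [578.6 -15.   74.1]
peg_end 0.97 [235.  182.5] z:  d: [564.2  64.8 136.8]
peg_end 0.44 [192.9 207.7] z:  d: [532.9 151.5  11.5]
ridge_top 0.9 [327.2 162. ] z: [ 619.5 -113.1   80. ] d: [ 619.7 -113.3   79.1]
ridge_top 0.25 [263.1 244.2] z: [457.5   9.8  80. ] d: [460.8   7.2  22.1]
hammer_mid 0.97 [291.3 130.8] z: [701.8 -49.7  10. ] d: [697.1 -48.1  25.6]
file_mid 0.88 [189.7 207. ] z: [534.4 158.3  10. ] d: [534.1 158.   12.3]
tin_mid 0.6 [263.7 242.3] z: [465.3   5.6  11. ] d: [464.6   6.1  22.9]
tin_mid 0.37 [274.1 189.3] z: [574.9 -14.4  11. ] d: [564.2 -10.3  73.3]
side [ 332.9 -295.7  604.9] ['pixels', 'range_z', 'fx', 'fy', 'cx', 'cy', 'T', 'shot']
vblock 0.59 [269.5 240.8] z: [572.7 -21.1   0. ] d: [550.5 -46.5  56. ]
housing_top 0.8 [315.5 262.1] z: [ 591.3 -123.9   46. ] d: [ 591.7 -123.6   45.1]
flat_centre 0.97 [274.2 213.5] z:  d: [590.4 -10.1  64.9]
flat_centre 0.53 [218.8 261.6] z:  d: [463.4  -9.9  23.2]
peg_end 0.91 [238.5 167. ] z:  d: [569.1  68.8 137.8]
peg_end 0.59 [316.3 260.5] z:  d: [ 594.7 -122.4   45.7]
ridge_top 0.61 [328.4 244.8] z: [ 615.2 -123.8   80. ] d: [ 615.7 -123.5   79. ]
ridge_top 0.36 [201.6 190.5] z: [507.5 107.   80. ] d: [530.4 159.9  11. ]
hammer_mid 0.89 [328.2 216.6] z: [698.9 -53.5  10. ] d: [693.1 -57.3  19.3]
tin_mid 0.92 [218.6 261.1] z: [466.4  -2.9  11. ] d: [463.7  -8.8  23.1]
```

View pics/both0.png

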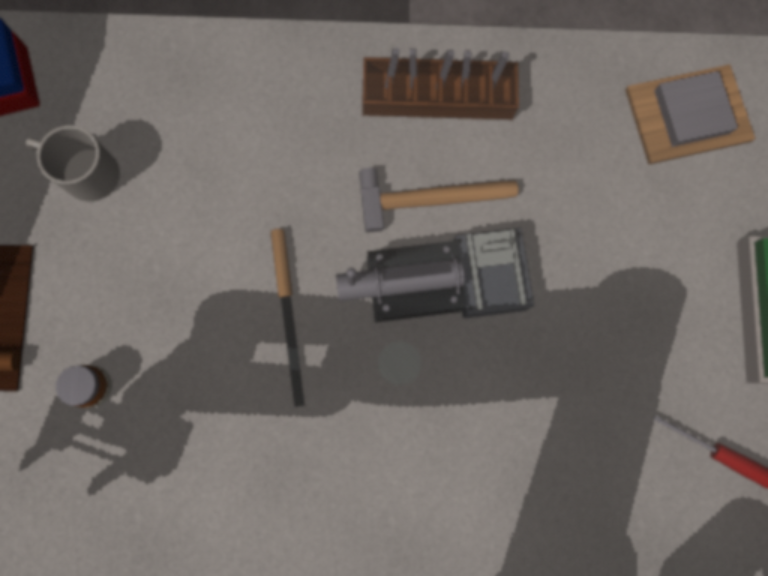

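View pics/side0.png

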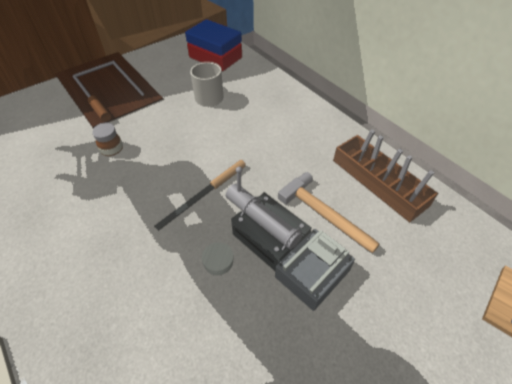

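The top view shows the block with peg at (350,275), the hammer above it at (440,195), the file to the left at (288,315), the tin below at (400,360) and the ridge at (495,243). Side view agrees. Block x is roughly world +y and block y is roughly world -x. Next I fly above for a close look.

Emit:
{"api": "play_rows", "payload": {"dp": [[20,-30,10],[20,-30,10],[20,-30,10],[20,-30,10],[20,-30,10],[20,-30,10],[20,-30,10],[20,-30,10]], "yaw": [0,0,0,0,0,0,0,0], "gripper": 1}}

```text
t: 1.67
ee_pos: [355.3, 352.3, 281.3]
orientation: [0.495, 3.102, 0.001]
ft_force: [0.1, -0.9, 1.1]
width: 38.1
grasp_force: 0.0
```

Emit:
{"api": "play_rows", "payload": {"dp": [[20,-30,5],[20,-30,5],[20,-30,5],[20,-30,5],[20,-30,5],[20,-30,5],[20,-30,5],[20,-30,5]], "yaw": [0,0,0,0,0,0,0,0]}}

```text
t: 2.33
ee_pos: [515.4, 112.2, 321.1]
orientation: [0.496, 3.102, 0.0]
ft_force: [1.2, 1.0, 0.3]
width: 0.6
grasp_force: 0.0
```

Emit:
{"api": "play_rows", "payload": {"dp": [[20,-30,0],[20,-30,0],[20,-30,0],[20,-30,0],[0,0,0],[0,0,0]], "yaw": [0,0,0,0,0,0]}}

```text
t: 2.83
ee_pos: [595.0, -7.5, 320.1]
orientation: [-0.5, -3.101, -0.0]
ft_force: [-0.8, 0.8, 0.4]
width: 0.4
grasp_force: 0.0
```

```bash
cat > b.py <<'E'
from h import *
import sys
np.set_printoptions(precision=1,suppress=True)
o=ctrl.get_obs();print(o['t'],np.array(o['ee_pos']),R.from_rotvec(o['orientation']).as_matrix(),o['width'],np.array(o['ft_force']))
p,T=shot('wrist');save(p,sys.argv[1]);print(T[:3,3])
for nm,z in dict(vblock=0,housing_top=46,flat_centre=None,peg_end=None,ridge_top=80,button_top=None).items():
    for l in models.landmark_of(p,nm)[:1]:
        uv=l['location'];print(nm,round(l['conf'],2),np.array(uv),'z:',atz(p,T,uv,z) if z is not None else '','d:',atd(p,T,uv))
E
python3 b.py w1.png
```

```text
2.8333 [595.   -7.5 320.1] [[-0.9  0.3 -0. ]
 [ 0.3  0.9  0. ]
 [ 0.  -0.  -1. ]] 0.3679850327376198 [-0.8  0.8  0.4]
[519.6  17.2 504.2]
vblock 0.96 [242.4 141.6] z: [579.5 -18.7   0. ] d: [570.4 -13.2  76.8]
housing_top 0.76 [176.  176.3] z: [ 591.7 -126.3   46. ] d: [ 591.6 -126.2   46.3]
flat_centre 0.93 [246.  154.5] z:  d: [590.5 -15.1  64.7]
peg_end 0.56 [307.8 126.3] z:  d: [570.2  67.5 137.8]
ridge_top 0.66 [181.8 198.4] z: [ 618.7 -120.2   80. ] d: [ 618.7 -120.1   80.2]
```

View pics/w1.png

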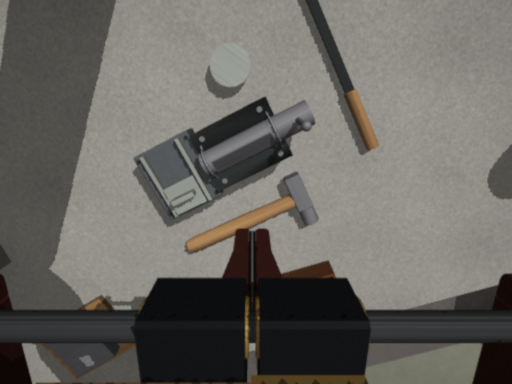

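The wrist view shows the peg at (308,115), almost vertical (roll about 0.65), and the ridge at (182,198). The block is turned about 5.6°. I go down on the +x side of the peg.

Emit:
{"api": "play_rows", "payload": {"dp": [[3,10,-26],[2,10,-26],[2,10,-26],[2,10,-26],[2,9,-26],[2,9,-26],[2,8,-26],[2,8,-26]], "yaw": [6,6,6,6,0,0,0,0]}}

```text
t: 3.85
ee_pos: [611.6, 69.1, 111.7]
orientation: [-0.162, 3.137, 0.0]
ft_force: [0.4, 0.4, -0.0]
width: 0.6
grasp_force: 0.0
```

Emit:
{"api": "play_rows", "payload": {"dp": [[-5,0,0],[-5,0,0],[-5,0,0],[-5,0,0],[-5,0,0],[-4,0,0],[-4,0,0],[0,0,0]], "yaw": [0,0,0,0,0,0,0,0]}}

```text
t: 4.52
ee_pos: [578.8, 67.7, 113.7]
orientation: [-0.16, 3.136, -0.0]
ft_force: [0.3, 0.5, 1.6]
width: 0.5
grasp_force: 0.8
```

Emit:
{"api": "play_rows", "payload": {"dp": [[-3,0,0],[-3,0,0],[-3,0,0],[-3,0,0],[-3,0,0],[-3,0,0],[-3,0,0],[0,0,0]], "yaw": [0,0,0,0,0,0,0,0]}}

```text
t: 5.18
ee_pos: [556.7, 68.0, 112.3]
orientation: [0.16, -3.136, -0.0]
ft_force: [-0.1, -0.5, 1.0]
width: 0.4
grasp_force: 0.4
```

```bash
python3 b.py w2.png
```

```text
5.1833 [556.7  68.  112.3] [[-1.  -0.1 -0. ]
 [-0.1  1.   0. ]
 [ 0.   0.  -1. ]] 0.4203691524518743 [-0.1 -0.5  1. ]
[477.7  58.9 296.5]
vblock 0.57 [163.7 195.8] z: [579.  -18.2   0. ] d: [557.5  -1.8  63. ]
housing_top 0.74 [ 22.8 215.7] z: [ 593.2 -124.9   46. ] d: [ 593.4 -125.2   45.6]
flat_centre 0.57 [139.6 230. ] z:  d: [584.5 -17.7  71. ]
peg_end 0.91 [248.  221.1] z:  d: [542.8  63.4 135. ]
ridge_top 0.9 [  1.9 264.3] z: [ 619.9 -120.5   80. ] d: [ 619.5 -120.    80.5]
```

View pics/w2.png

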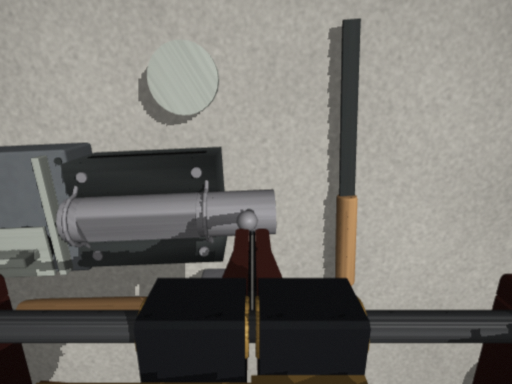

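The view shows the ball at (248,221), lean about 0.40, so the bar is at roll about 0.3. About 21 mm of push remains; I go 18 mm, then check.

Emit:
{"api": "play_rows", "payload": {"dp": [[-3,0,0],[-3,0,0],[-3,0,0],[-3,0,0],[-3,0,0],[-3,0,0],[0,0,0],[0,0,0]], "yaw": [0,0,0,0,0,0,0,0]}}

```text
t: 6.2
ee_pos: [539.0, 67.9, 112.5]
orientation: [0.16, -3.136, -0.0]
ft_force: [0.2, -1.2, 0.6]
width: 0.6
grasp_force: 0.6
```

```bash
python3 b.py w3.png; sed 's/12.png/x/' a.py >/dev/null
python3 - <<'E'
from h import *
np.set_printoptions(precision=1,suppress=True)
for n in('top','side'):
    p,T=shot(n)
    for l in models.landmark_of(p,'peg_end')[:2]: print(n,l,atd(p,T,l['location']))
# flat normal from wrist depth: cloud in block frame
p,T=shot('wrist')
v,u=np.nonzero(p['range_z']>0);z=p['range_z'][v,u]
c=np.c_[(u-p['cx'])/p['fx']*z,-(v-p['cy'])/p['fy']*z,-z]
w=c@T[:3,:3].T+T[:3,3]
a=np.deg2rad(5.6);x=np.array([-np.sin(a),np.cos(a),0]);y=np.array([-np.cos(a),-np.sin(a),0])
q=w-np.array([579.3,-18.5,0]);b=np.c_[q@x,q@y,q[:,2]]
for lo in(-38,-20,0,20):
    m=(b[:,0]>lo)&(b[:,0]<lo+18)&(abs(b[:,1])<30)&(b[:,2]>55)
    s=b[m]
    print(lo,[(k,round(float(np.median(s[abs(s[:,1]-k)<1.5,2])),1)) for k in range(-18,25,3) if (abs(s[:,1]-k)<1.5).sum()>3])
E
```

```text
6.2 [539.   67.9 112.5] [[-1.  -0.1 -0. ]
 [-0.1  1.  -0. ]
 [ 0.   0.  -1. ]] 0.6286614052432974 [ 0.2 -1.2  0.6]
[460.   58.8 296.6]
vblock 0.86 [165.2 213.7] z: [580.2 -16.4  -0. ] d: [556.7  -1.7  58. ]
housing_top 0.67 [ 21.2 231.5] z: [ 590.6 -128.2   46. ] d: [ 590.6 -128.2   46. ]
flat_centre 0.6 [139.2 248.4] z:  d: [582.2 -17.8  72.3]
peg_end 0.76 [245.1 242.5] z:  d: [529.9  62.5 152.2]
ridge_top 0.77 [  5.3 285.1] z: [ 620.9 -120.5   80. ] d: [520.2  -8.2 215.6]
side {'location': [229.1, 177.8], 'conf': 0.84} [542.4  59.8 135.3]
-38 [(-15, 68.1), (-12, 69.3), (-9, 70.2), (-6, 71.5), (-3, 72.4), (0, 73.6), (3, 74.9), (6, 76.0), (9, 75.6), (12, 73.7), (15, 70.3), (18, 64.1), (21, 55.6), (24, 56.1)]
-20 [(-15, 67.8), (-12, 68.7), (-9, 69.8), (-6, 71.2), (-3, 72.1), (0, 73.2), (3, 74.5), (6, 75.5), (9, 76.0), (12, 74.4), (15, 71.4), (18, 65.6), (21, 56.0), (24, 55.9)]
0 [(-15, 67.4), (-12, 68.5), (-9, 69.5), (-6, 70.5), (-3, 71.9), (0, 72.9), (3, 74.0), (6, 75.1), (9, 76.1), (12, 74.8), (15, 72.4), (18, 68.4), (21, 63.0), (24, 216.0)]
20 [(-18, 56.2), (-12, 68.2), (-9, 69.0), (-6, 70.1), (-3, 71.6), (0, 72.6), (3, 73.6), (6, 74.7), (9, 76.1), (12, 75.3), (15, 73.4), (18, 70.1), (21, 63.6), (24, 55.9)]
```

View pics/w3.png

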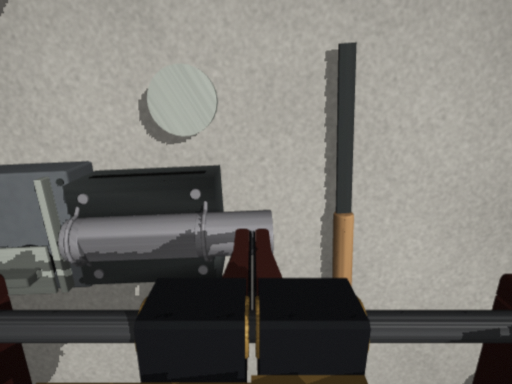

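Run:
```python
from h import *
p,T=shot('side');im=cv2.cvtColor(p['pixels'],cv2.COLOR_RGB2BGR)
cv2.imwrite('pics/s3.png',cv2.resize(im[90:310,150:370],None,fx=2.7,fy=2.7,interpolation=cv2.INTER_CUBIC))
```

```text
(no output)
```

View pics/s3.png

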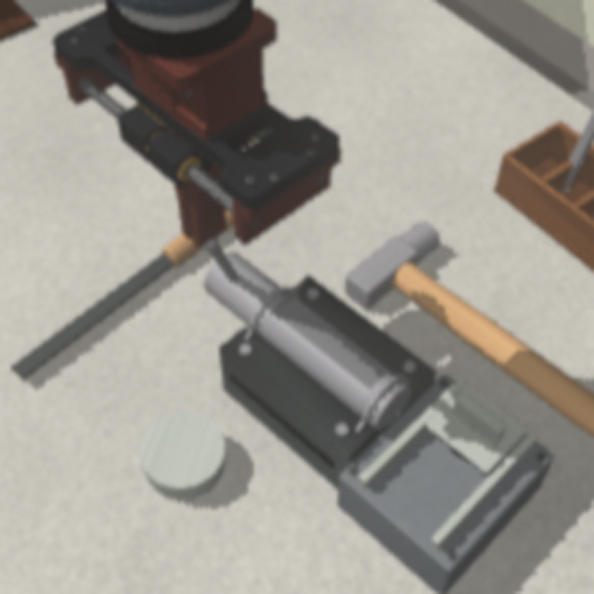

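Run:
```python
from h import *
np.set_printoptions(precision=1,suppress=True)
o=ctrl.get_obs();tcp=np.array(o['ee_pos'])
out=[]
for n in('wrist','side','top'):
    p,T=shot(n)
    def proj(P):
        c=np.linalg.inv(T)@np.r_[P,1];return np.array([p['cx']-p['fx']*c[0]/c[2],p['cy']+p['fy']*c[1]/c[2]])
    print(n,'tcp px',proj(tcp),'ball guess',proj([546,63.5,129]),'up20',proj(tcp+[0,0,20]))
    u,v=proj([546,63.5,125]); im=cv2.cvtColor(p['pixels'],cv2.COLOR_RGB2BGR)
    k=40 if n=='wrist' else 22
    u,v=int(u),int(v);c=im[v-k:v+k,u-k:u+k];out.append(cv2.resize(c,(260,260),interpolation=cv2.INTER_CUBIC))
    d=p['range_z']
    vv,uu=np.mgrid[v-16:v+17:4,u-16:u+17:4]
    if n=='side':
        for a in range(9):print([tuple(int(t) for t in atd(p,T,(uu[a,b],vv[a,b])) ) for b in range(2,8)])
cv2.imwrite('pics/c3.png',np.hstack(out))
```

```text
wrist tcp px [253.5 228.6] ball guess [245.1 248.9] up20 [253.7 242.6]
side tcp px [226.1 184.1] ball guess [229.8 178. ] up20 [225.3 176.8]
[(529, 59, 181), (534, 54, 182), (516, 12, 228), (519, 6, 232), (514, -12, 250), (516, -19, 256)]
[(529, 60, 170), (534, 56, 171), (543, 58, 164), (534, 31, 192), (514, -11, 242), (516, -19, 247)]
[(529, 62, 158), (534, 57, 160), (542, 58, 153), (551, 60, 146), (514, -10, 232), (515, -19, 239)]
[(529, 63, 148), (533, 57, 150), (542, 58, 143), (611, 158, 7), (514, -10, 224), (517, -15, 226)]
[(528, 64, 137), (532, 57, 140), (541, 59, 132), (607, 153, 0), (614, 147, 1), (517, -15, 218)]
[(574, 151, 11), (586, 153, 1), (541, 60, 121), (600, 144, 0), (607, 138, 1), (615, 133, 0)]
[(573, 150, 0), (580, 145, 0), (554, 84, 77), (549, 60, 104), (567, 76, 76), (575, 73, 72)]
[(567, 141, 0), (574, 136, 0), (550, 78, 73), (549, 62, 90), (558, 62, 83), (567, 62, 77)]
[(561, 132, 0), (567, 125, 1), (547, 74, 68), (551, 66, 72), (556, 60, 75), (561, 54, 77)]
top tcp px [233.2 197.9] ball guess [235.5 193.1] up20 [233.  196.2]
```

View pics/c3.png

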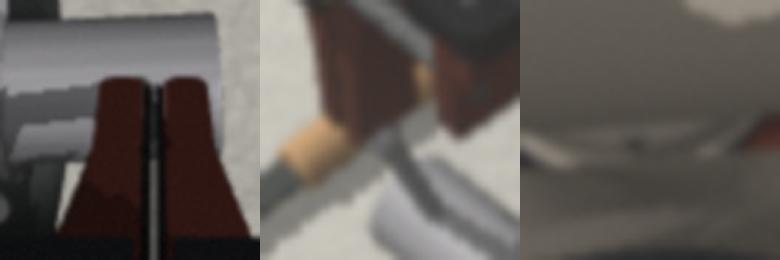

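The crops don't settle which side of the finger the peg is on, so I raise straight up and measure again.

Emit:
{"api": "play_rows", "payload": {"dp": [[0,0,15],[0,0,20],[0,0,20],[0,0,20],[0,0,20],[0,0,0]], "yaw": [0,0,0,0,0,0]}}

```text
t: 7.5
ee_pos: [542.2, 68.2, 211.4]
orientation: [-0.16, 3.131, 0.001]
ft_force: [0.3, 0.2, -0.3]
width: 0.2
grasp_force: 0.0
```

```bash
cat > m.py <<'E'
from h import *
np.set_printoptions(precision=1,suppress=True)
a=np.deg2rad(5.6);X=np.array([-np.sin(a),np.cos(a),0]);Y=np.array([-np.cos(a),-np.sin(a),0])
def cloud(p,T):
    v,u=np.nonzero(p['range_z']>0);z=p['range_z'][v,u]
    c=np.c_[(u-p['cx'])/p['fx']*z,-(v-p['cy'])/p['fy']*z,-z]
    q=c@T[:3,:3].T+T[:3,3]-np.array([579.3,-18.5,0]);return np.c_[q@X,q@Y,q[:,2]]
o=ctrl.get_obs();print(o['t'],np.array(o['ee_pos']),np.array(o['ft_force']))
for n in('wrist','side'):
    p,T=shot(n);b=cloud(p,T);save(p,n+'_m.png')
    m=(b[:,0]>-40)&(b[:,0]<40)&(abs(b[:,1])<30)&(b[:,2]>62)&(b[:,2]<82)
    s=b[m];s=s[abs(s[:,1])<8]
    if len(s)>20:
        for _ in range(3):
            k=np.polyfit(s[:,1],s[:,2],1);r=s[:,2]-np.polyval(k,s[:,1]);s=s[abs(r)<2]
        print(n,'roll',np.arctan(k[0]),k,len(s))
    s=b[(b[:,0]>70)&(b[:,0]<100)&(abs(b[:,1])<80)&(b[:,2]>85)&(b[:,2]<142)]
    for z in range(85,142,8):
        t=s[(s[:,2]>=z)&(s[:,2]<z+8)]
        if len(t):print(n,z,len(t),np.median(t,0),t[:,1].min(),t[:,1].max())
    for l in models.landmark_of(p,'peg_end')[:1]: print(l,atd(p,T,l['location']))
E
python3 m.py
```

```text
7.5 [542.2  68.2 211.4] [ 0.3  0.2 -0.3]
wrist roll 0.37091838585589876 [ 0.4 73. ] 895
wrist 125 72 [ 83.7  32.8 131.8] 24.823248463723527 35.98731901383756
wrist 133 70 [ 83.8  30.5 133.9] 26.673392672327864 34.93961635896813
{'location': [246.3, 189.1], 'conf': 0.89} [539.9  62.1 134.2]
side roll 0.3636881527301048 [ 0.4 72.6] 249
side 85 10 [82.2 18.2 90.1] 13.382903638012001 21.837820436331633
side 93 10 [82.7 21.2 96.9] 17.1623066870838 23.76725683228436
side 101 10 [ 82.3  23.5 105.1] 18.33001889824063 26.627271678798298
side 109 12 [ 82.   26.4 113.4] 22.65143838925766 29.742026456490787
side 117 8 [ 81.8  29.7 121.4] 25.385789002902925 32.26841410715919
side 125 24 [ 81.8  33.7 131.6] 26.18785520923526 37.224356836131456
side 133 12 [ 84.8  31.7 134.1] 28.652264616886256 35.27803781737224
{'location': [226.8, 182.3], 'conf': 0.7} [535.9  58.2 129.3]
```

View pics/wrist_m.png

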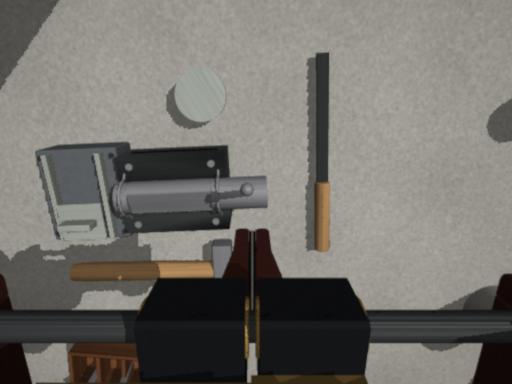

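The wrist view shows the ball at (246,189) on the bar; roll is about 0.37, and the bar's axis at the peg is at x≈565. The finger slipped past the peg, so I will push lower on the pin and centre the finger on it in y.

Emit:
{"api": "play_rows", "payload": {"dp": [[20,-2,0],[20,-2,0],[20,-1,0],[0,0,-30],[0,0,-30],[0,0,-30],[0,0,-26],[0,0,0]], "yaw": [0,0,0,0,0,0,0,0]}}

```text
t: 8.37
ee_pos: [594.7, 62.5, 85.0]
orientation: [0.16, -3.126, 0.001]
ft_force: [-1.5, -0.9, -0.1]
width: -0.0
grasp_force: 0.0
```

Emit:
{"api": "play_rows", "payload": {"dp": [[-8,0,0],[-8,0,0],[-6,0,0],[-6,0,0],[-4,0,0],[-2,0,0],[-2,0,0],[-2,0,0]], "yaw": [0,0,0,0,0,0,0,0]}}

```text
t: 9.03
ee_pos: [561.9, 62.9, 92.1]
orientation: [-0.16, 3.136, 0.0]
ft_force: [-0.1, -1.4, 0.5]
width: 0.4
grasp_force: 0.0
```

Emit:
{"api": "play_rows", "payload": {"dp": [[-2,0,0],[-2,0,0],[-1,0,0],[0,0,0],[0,0,0]], "yaw": [0,0,0,0,0]}}

```text
t: 9.45
ee_pos: [556.9, 62.9, 91.6]
orientation: [-0.16, 3.137, 0.0]
ft_force: [1.4, -0.4, 0.3]
width: 0.4
grasp_force: 0.7
```

```bash
python3 m.py
```

```text
9.45 [556.9  62.9  91.6] [ 1.4 -0.4  0.3]
wrist roll 0.31496490896087886 [ 0.3 73. ] 2030
wrist 109 35 [ 77.2  24.4 115.9] 22.676618916025365 25.015051971226892
wrist 117 172 [ 80.6  24.3 121.9] 22.222423948345444 25.13756187311932
wrist 125 616 [ 83.2  31.4 130.5] 22.388474792797204 39.36079301274888
wrist 133 362 [ 83.2  24.4 135.8] 19.887690828062738 37.33466403111178
wrist 141 39 [ 81.8  24.2 141.6] 22.934281006408465 25.021829596124824
{'location': [256.1, 220.4], 'conf': 0.86} [534.9  61.8 132.4]
side roll 0.32698563987426155 [ 0.3 72.6] 266
side 85 9 [82.4 18.8 88.6] 13.939562461871375 23.474184000759394
side 93 9 [82.2 23.  97.2] 18.991099158512704 25.964381142528694
side 101 11 [ 82.   26.6 104.8] 20.95824213684729 29.72421555222387
side 109 19 [ 82.   25.8 113.9] 11.30343491406508 32.90310746086516
side 117 51 [ 74.6  22.  121.3] 3.5420593832598506 34.464755897300016
side 125 78 [ 80.6  25.6 129.2] 2.9098288542636235 40.57073669626691
side 133 53 [ 74.4  22.4 136.1] 2.9673685984938043 37.84374431382451
side 141 3 [ 76.7  24.8 141.8] 24.114506736074183 26.080794072367624
{'location': [227.6, 182.6], 'conf': 0.85} [537.3  57.9 127.7]
```

Emit:
{"api": "play_rows", "payload": {"dp": [[-2,0,0],[-2,0,0],[-2,0,0],[-2,0,0],[-2,0,0],[0,0,0],[0,0,0]], "yaw": [0,0,0,0,0,0,0]}}

```text
t: 10.23
ee_pos: [546.2, 62.9, 91.5]
orientation: [0.16, -3.137, 0.0]
ft_force: [0.7, 0.0, 0.4]
width: 0.6
grasp_force: 0.3
```

```bash
python3 m.py | grep -E 'roll|loc|ee|^[0-9]'
```

```text
10.2333 [546.2  62.9  91.5] [0.7 0.  0.4]
wrist roll 0.1603646962466092 [ 0.2 72.8] 2092
{'location': [123.9, 326.8], 'conf': 0.75} [524.6  27.7 210.6]
side roll 0.15730812531705096 [ 0.2 72.5] 292
{'location': [222.3, 186.3], 'conf': 0.95} [525.9  57.7 126.2]
```

Emit:
{"api": "play_rows", "payload": {"dp": [[-2,0,0],[-2,0,0],[-2,0,0],[-2,0,0],[0,0,0],[0,0,0]], "yaw": [0,0,0,0,0,0]}}

```text
t: 10.93
ee_pos: [538.3, 62.9, 91.6]
orientation: [0.16, -3.137, 0.0]
ft_force: [0.3, -0.1, 0.2]
width: 0.4
grasp_force: 0.3
```

```bash
python3 m.py | grep -E 'roll|loc|ee|^[0-9]'
```

```text
10.9333 [538.3  62.9  91.6] [ 0.3 -0.1  0.2]
wrist roll 0.05846405621037371 [ 0.1 72.8] 2128
{'location': [253.7, 218.5], 'conf': 0.58} [519.2  60.9 122.8]
side roll 0.07802287790804402 [ 0.1 72.6] 292
{'location': [218.8, 191.6], 'conf': 0.6} [517.2  56.9 118.7]
```

Emit:
{"api": "play_rows", "payload": {"dp": [[-2,0,0],[-2,0,0],[-1,0,0],[0,0,0],[0,0,0],[5,0,0],[10,0,0],[10,0,10]], "yaw": [0,0,0,0,0,0,0,0]}}

```text
t: 11.8
ee_pos: [557.9, 62.8, 100.2]
orientation: [0.16, -3.134, 0.0]
ft_force: [0.3, -0.3, 0.8]
width: 0.6
grasp_force: 0.0
```

Emit:
{"api": "play_rows", "payload": {"dp": [[0,0,30],[0,0,35],[0,0,35],[0,-20,0],[0,-20,0],[0,0,0],[0,0,0]], "yaw": [0,0,0,0,0,0,0]}}

```text
t: 12.38
ee_pos: [559.0, 22.4, 201.7]
orientation: [0.157, -3.137, -0.0]
ft_force: [-0.3, 0.7, 0.5]
width: 0.5
grasp_force: 0.0
```

```bash
python3 m.py | grep -E 'roll|loc|ee|^[0-9]';python3 b.py w5.png | tail -6
```

```text
12.3833 [559.   22.4 201.7] [-0.3  0.7  0.5]
wrist roll -0.007016806918875343 [-0.  72.8] 1125
{'location': [299.9, 148.4], 'conf': 0.69} [517.   57.6 121.8]
side roll -0.008279630233578963 [-0.  72.9] 312
{'location': [218.2, 191.3], 'conf': 0.8} [516.4  57.4 119.6]
[479.5  14.4 385.3]
vblock 0.97 [219.3 177.7] z: [580.3 -16.5   0. ] d: [561.8 -10.8  70.8]
housing_top 0.95 [119.4 190.9] z: [ 595.  -123.3   46. ] d: [ 594.8 -123.1   46.4]
flat_centre 0.8 [211.5 192.5] z:  d: [577.7 -17.5  73.3]
peg_end 0.91 [297.9 149.7] z:  d: [517.8  57.3 120.8]
ridge_top 0.81 [108.  224.7] z: [ 621.7 -122.1   80. ] d: [ 621.8 -122.1   79.9]
```

The flat now faces up (about -0.01 rad). Next is the shutter: the ridge is at (621,-121).

Emit:
{"api": "play_rows", "payload": {"dp": [[16,-24,0],[16,-24,0],[15,-23,0],[15,-23,-10],[15,-23,-20],[14,-23,-20],[0,0,0],[0,0,0]], "yaw": [2.4,0,0,0,0,0,0,0]}}

```text
t: 13.6
ee_pos: [648.9, -117.9, 149.9]
orientation: [0.223, -3.131, -0.001]
ft_force: [0.1, -0.4, 0.4]
width: 0.8
grasp_force: 0.0
```

Emit:
{"api": "play_rows", "payload": {"dp": [[0,0,-20],[0,0,-20],[0,0,-20],[0,0,-12],[0,0,-6],[0,0,0],[0,0,0]], "yaw": [0,0,0,0,0,0,0]}}

```text
t: 14.18
ee_pos: [650.1, -116.8, 74.5]
orientation: [-0.227, 3.133, -0.0]
ft_force: [0.1, -0.0, -0.2]
width: 0.5
grasp_force: 0.0
```

Emit:
{"api": "play_rows", "payload": {"dp": [[0,0,-6],[-5,-0.7,0],[-5,-0.7,0],[-5,-0.7,0],[-5,-0.7,0],[-5,-0.7,0],[-5,-0.7,0],[0,0,0]], "yaw": [0,0,0,0,0,0,0,0]}}

```text
t: 14.85
ee_pos: [618.4, -121.5, 67.6]
orientation: [0.225, -3.133, -0.0]
ft_force: [-0.5, -0.7, 0.4]
width: 0.3
grasp_force: 0.0
```

Emit:
{"api": "play_rows", "payload": {"dp": [[-5,-0.7,0],[-5,-0.7,0],[-5,-0.7,0],[-5,-0.7,0],[-5,-0.7,0],[0,0,0],[0,0,0]], "yaw": [0,0,0,0,0,0,0]}}

```text
t: 15.43
ee_pos: [594.4, -124.9, 67.6]
orientation: [0.226, -3.133, -0.0]
ft_force: [-0.5, -0.6, 0.5]
width: 0.5
grasp_force: 0.0
```

```bash
python3 m.py | grep -E 'roll|^[0-9]'
python3 - <<'E'
from h import *
for n in('top','side','wrist'):
    p,T=shot(n)
    for l in models.landmark_of(p,'ridge_top')[:2]: print(n,l,atz(p,T,l['location'],80))
E
```

```text
15.4333 [ 594.4 -124.9   67.6] [-0.5 -0.6  0.5]
wrist roll -0.0026190316707809715 [-0.  72.8] 3086
side roll 0.004930242438646944 [ 0. 73.] 314
top {'location': [331.7, 164.0], 'conf': 0.56} [ 615.71039466 -121.9395375    80.        ]
side {'location': [329.3, 241.5], 'conf': 0.89} [ 620.93391736 -120.14718077   80.        ]
```

The shutter hasn't moved: the finger passed over the ridge. Real fingertips seem to sit higher than the reported TCP, so I measure that.

Run:
```python
from h import *
np.set_printoptions(precision=1,suppress=True)
o=ctrl.get_obs();tcp=np.array(o['ee_pos']);print(tcp,ctrl.grasp_offset)
p,T=shot('side');im=cv2.cvtColor(p['pixels'],cv2.COLOR_RGB2BGR)
c=np.linalg.inv(T)@np.r_[tcp,1];u,v=p['cx']-p['fx']*c[0]/c[2],p['cy']+p['fy']*c[1]/c[2];print('tcp px',u,v)
u,v=int(u),int(v)
for r in range(v-24,v+9,3):
    print(r,[tuple(int(t) for t in atd(p,T,(k,r))) for k in range(u-12,u+16,4)])
a=cv2.resize(im[v-55:v+45,u-60:u+60],(600,500),interpolation=cv2.INTER_CUBIC)
cv2.circle(a,(300,275),4,(0,0,255),1);cv2.imwrite('pics/s5.png',a)
```

```text
[ 594.7 -124.8   67.5] 18.700000000000003
tcp px 318.98354483886465 255.35520869872732
231 [(616, -70, 55), (626, -71, 47), (562, -127, 178), (561, -134, 186), (563, -139, 192), (566, -143, 193), (571, -146, 193)]
234 [(616, -71, 47), (622, -75, 46), (628, -80, 46), (562, -135, 179), (563, -140, 185), (564, -146, 191), (567, -150, 193)]
237 [(612, -75, 45), (619, -79, 44), (617, -89, 58), (582, -122, 135), (563, -142, 179), (564, -147, 185), (565, -153, 192)]
240 [(608, -80, 45), (607, -89, 58), (611, -95, 62), (583, -123, 126), (584, -129, 134), (563, -149, 180), (565, -154, 185)]
243 [(603, -85, 45), (603, -94, 57), (582, -118, 111), (583, -124, 119), (583, -131, 128), (584, -137, 135), (566, -155, 177)]
246 [(593, -94, 58), (597, -100, 62), (582, -119, 103), (584, -125, 110), (584, -132, 120), (590, -135, 117), (614, -127, 82)]
249 [(593, -96, 51), (594, -104, 60), (582, -120, 96), (584, -126, 101), (584, -133, 111), (595, -134, 101), (614, -129, 73)]
252 [(591, -98, 45), (597, -103, 45), (595, -112, 61), (583, -128, 96), (585, -134, 103), (611, -125, 62), (615, -130, 64)]
255 [(587, -103, 45), (593, -107, 45), (598, -111, 45), (596, -121, 62), (601, -126, 63), (607, -129, 62), (612, -134, 63)]
258 [(583, -108, 46), (588, -112, 46), (594, -116, 46), (599, -120, 46), (597, -129, 62), (603, -134, 62), (608, -138, 62)]
261 [(579, -112, 46), (585, -116, 44), (590, -120, 45), (596, -124, 45), (601, -129, 46), (599, -137, 61), (604, -142, 61)]
```

View pics/s5.png

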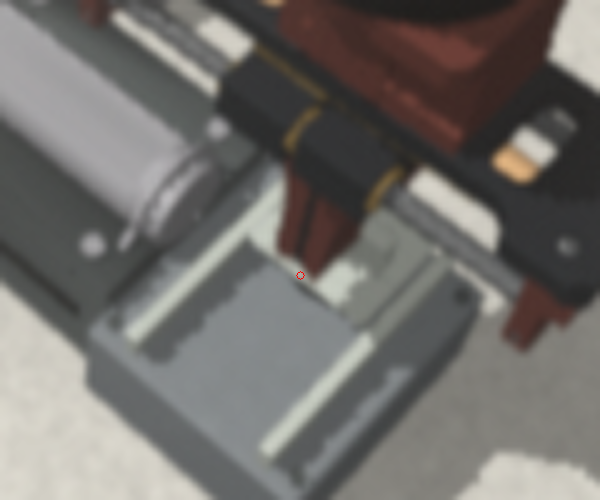

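The image shows the finger tip at (315,275), well above the shutter plate, at z≈91 while the TCP reads 67.5. So the true tip is about 23 mm above the reported TCP. I go back and redo the push 23 mm lower.

Emit:
{"api": "play_rows", "payload": {"dp": [[14,2,0],[14,2,0],[14,2,0],[13,1.7,0],[0,0,-10],[0,0,-8],[0,0,-4],[0,0,0]], "yaw": [0,0,0,0,0,0,0,0]}}

```text
t: 16.65
ee_pos: [647.3, -116.9, 43.5]
orientation: [0.225, -3.13, -0.002]
ft_force: [-0.1, -0.6, 0.1]
width: 0.0
grasp_force: 0.0
```

Emit:
{"api": "play_rows", "payload": {"dp": [[-5,-0.7,0],[-5,-0.7,0],[-5,-0.7,0],[-5,-0.7,0],[-5,-0.7,0],[-5,-0.7,0],[0,0,0]], "yaw": [0,0,0,0,0,0,0]}}

```text
t: 17.23
ee_pos: [618.6, -121.5, 45.8]
orientation: [0.226, -3.133, -0.0]
ft_force: [0.1, 0.2, 0.9]
width: 0.3
grasp_force: 0.0
```

```bash
cat > r.py <<'E'
from h import *
for n in('top','side','wrist'):
    p,T=shot(n)
    for l in models.landmark_of(p,'ridge_top')[:1]: print(n,l,atz(p,T,l['location'],80))
    if n!='top':
        for l in models.landmark_of(p,'button_top')[:1]: print(n,'button',l,atz(p,T,l['location'],56.5),atd(p,T,l['location']))
E
python3 m.py | grep -E 'roll|^[0-9]'; python3 r.py
```

```text
17.2333 [ 618.6 -121.5   45.8] [0.1 0.2 0.9]
wrist roll -0.0010478803264923257 [-0.  72.8] 3719
side roll -0.008619150554774994 [-0.  72.9] 308
side {'location': [323.6, 246.9], 'conf': 0.9} [ 605.90250398 -121.85416069   80.        ]
wrist {'location': [254.0, 231.0], 'conf': 0.89} [ 606.24193218 -123.18756947   80.        ]
```

The ridge now moves with the finger. I continue to the stop.

Emit:
{"api": "play_rows", "payload": {"dp": [[-5,-0.7,0],[-5,-0.7,0],[-5,-0.7,0],[-5,-0.7,0],[-5,-0.7,0],[-4,-0.6,0],[0,0,0]], "yaw": [0,0,0,0,0,0,0]}}

```text
t: 18.42
ee_pos: [589.4, -125.5, 45.5]
orientation: [0.225, -3.132, -0.001]
ft_force: [-0.2, -0.5, 0.7]
width: 0.3
grasp_force: 0.0
```

Emit:
{"api": "play_rows", "payload": {"dp": [[-1,0,0],[-1,-0.2,0],[-1,0,0],[0,0,0],[0,0,0]], "yaw": [0,0,0,0,0]}}

```text
t: 18.83
ee_pos: [587.7, -125.6, 45.6]
orientation: [0.226, -3.133, 0.0]
ft_force: [1.4, -0.0, 0.2]
width: 0.4
grasp_force: 0.4
```

```bash
python3 r.py
```

```text
top {'location': [278.6, 190.2], 'conf': 0.6} [561.51347348 -18.54406616  80.        ]
side {'location': [311.5, 259.3], 'conf': 0.9} [ 573.87818535 -126.62106723   80.        ]
side button {'location': [324.4, 248.7], 'conf': 0.44} [ 616.72030389 -117.52260823   56.5       ] [ 558.08317274 -154.33451872  169.79784086]
wrist {'location': [252.4, 230.0], 'conf': 0.92} [ 573.80177978 -128.42889318   80.        ]
```

Emit:
{"api": "play_rows", "payload": {"dp": [[-1,0,0],[-1,-0.2,0],[0,0,0],[0,0,0]], "yaw": [0,0,0,0]}}

```text
t: 19.57
ee_pos: [585.5, -125.8, 45.6]
orientation: [0.226, -3.133, -0.0]
ft_force: [1.0, -0.0, -0.8]
width: 0.7
grasp_force: 0.5
```

Emit:
{"api": "play_rows", "payload": {"dp": [[6,1,0],[10,1,5],[10,1,20],[0,0,20],[5,0,20],[0,0,20],[0,0,0],[0,0,0]], "yaw": [0,0,0,0,0,0,0,0]}}

```text
t: 20.23
ee_pos: [618.0, -122.7, 131.8]
orientation: [-0.226, 3.131, -0.001]
ft_force: [0.3, -1.3, -0.2]
width: 0.6
grasp_force: 0.0
```

```bash
python3 r.py;python3 m.py | grep -E 'roll|^[0-9]'
```

```text
top {'location': [330.7, 188.5], 'conf': 0.47} [ 567.10757532 -119.49052941   80.        ]
side {'location': [311.1, 259.0], 'conf': 0.56} [ 573.73103664 -125.81888563   80.        ]
wrist {'location': [256.2, 147.5], 'conf': 0.72} [ 572.09970816 -126.74139204   80.        ]
wrist button {'location': [254.4, 202.9], 'conf': 0.78} [ 622.96407265 -120.42803387   56.5       ] [ 622.97163512 -120.42673499   56.47727422]
20.6333 [ 616.2 -122.7  129.8] [-0.2 -0.1  0.1]
wrist roll -0.0019250437547948804 [-0.  72.8] 2011
side roll -0.008831438300649749 [-0.  72.9] 310
```

View pics/wrist_m.png

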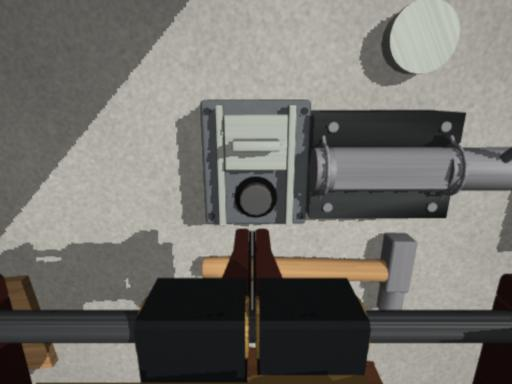

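The shutter is open (ridge at (256,146), travel about 49 mm), and the button shows at (256,197), which is world (623,-120.5). I press it.

Emit:
{"api": "play_rows", "payload": {"dp": [[6,2,-20],[0,0,-25],[0,0,-20],[0,0,-14],[0,0,-8],[0,0,0],[0,0,0]], "yaw": [0,0,0,0,0,0,0]}}

```text
t: 21.42
ee_pos: [622.9, -120.9, 43.7]
orientation: [0.226, -3.133, -0.0]
ft_force: [0.2, -0.2, -0.4]
width: 0.3
grasp_force: 0.0
```

Emit:
{"api": "play_rows", "payload": {"dp": [[0,0,-2],[0,0,-2],[0,0,-2],[0,0,0],[0,0,0]], "yaw": [0,0,0,0,0]}}

```text
t: 21.83
ee_pos: [622.8, -120.9, 37.8]
orientation: [-0.226, 3.133, -0.0]
ft_force: [-0.7, -0.3, 0.1]
width: 0.4
grasp_force: 0.0
```

Emit:
{"api": "play_rows", "payload": {"dp": [[0,0,-2],[0,0,-1],[0,0,-1],[0,0,0],[0,0,0]], "yaw": [0,0,0,0,0]}}

```text
t: 22.25
ee_pos: [622.7, -120.8, 33.6]
orientation: [-0.226, 3.133, -0.0]
ft_force: [0.3, -0.9, 1.2]
width: 0.6
grasp_force: 0.6
```

Emit:
{"api": "play_rows", "payload": {"dp": [[0,0,-1],[0,0,-1],[0,0,-1],[0,0,0],[0,0,0]], "yaw": [0,0,0,0,0]}}

```text
t: 22.67
ee_pos: [622.8, -120.8, 30.7]
orientation: [-0.226, 3.133, -0.0]
ft_force: [-0.3, -0.1, 4.2]
width: 0.3
grasp_force: 1.7
```

Emit:
{"api": "play_rows", "payload": {"dp": [[0,0,-1],[0,0,-1],[0,0,0],[0,0,0]], "yaw": [0,0,0,0]}}

```text
t: 23.0
ee_pos: [622.8, -120.9, 28.8]
orientation: [-0.226, 3.133, -0.0]
ft_force: [-1.7, 0.0, 5.5]
width: 0.2
grasp_force: 2.7
```

Emit:
{"api": "play_rows", "payload": {"dp": [[0,0,-1],[0,0,0],[0,0,0],[0,0,0]], "yaw": [0,0,0,0]}}

```text
t: 23.33
ee_pos: [622.8, -120.8, 28.4]
orientation: [-0.226, 3.133, -0.0]
ft_force: [-2.5, 1.5, 11.2]
width: 0.2
grasp_force: 5.6
```

Emit:
{"api": "play_rows", "payload": {"dp": [[0,0,-1],[0,0,0],[0,0,0],[0,0,0]], "yaw": [0,0,0,0]}}

```text
t: 23.67
ee_pos: [622.9, -120.9, 28.1]
orientation: [-0.226, 3.133, -0.0]
ft_force: [-5.2, 1.0, 15.9]
width: 0.1
grasp_force: 8.4
```

The force jump shows the button has bottomed out. I retract straight up and verify.

Emit:
{"api": "play_rows", "payload": {"dp": [[0,0,5],[0,0,15],[0,0,25],[0,0,30],[0,0,30],[0,0,20],[0,0,0],[0,0,0]], "yaw": [0,0,0,0,0,0,0,0]}}

```text
t: 24.33
ee_pos: [623.2, -120.9, 152.3]
orientation: [-0.226, 3.131, -0.001]
ft_force: [-0.3, 0.7, -0.6]
width: 0.4
grasp_force: 0.0
```

```bash
python3 r.py;python3 m.py | grep -E 'roll|^[0-9]'
```

```text
side {'location': [311.5, 260.5], 'conf': 0.91} [ 572.3842704  -128.23232453   80.        ]
side button {'location': [325.0, 249.9], 'conf': 0.53} [ 615.88189209 -119.88057128   56.5       ] [ 616.03883662 -119.78305857   56.19585558]
wrist {'location': [253.7, 138.4], 'conf': 0.93} [ 573.96262787 -127.06486542   80.        ]
wrist button {'location': [256.9, 187.7], 'conf': 0.95} [ 620.66592747 -117.13344123   56.5       ] [ 620.690559   -117.1283394    56.41158942]
24.7333 [ 622.2 -120.7  150.5] [0.1 0.1 0.4]
wrist roll -0.003248081143756802 [-0.  72.8] 1761
side roll -0.009074884243622782 [-0.  72.8] 300
```

```bash
python3 -c "
from workcell import ticket
print(ticket.close_job())"
```

```text
the job is handed in; nothing more can be done
None
```

I handed the job in at about 25 s. The last measurements had the flat facing up (roll within 0.01 rad), the shutter about 48 mm open, and the button pressed to its stop and sprung back up. I did not re-measure the hammer, file and tin at the end, and hand-in returned no verdict.

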